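# Refit the bag tray on the blood mixer

### The arm

A 6-joint arm with a two-finger parallel gripper is mounted at the origin on a cart in front of the work surface, level with it; the furniture and walls round the work are solid. World frame = base frame: x ahead of the robot, y to its left, z up, the work surface at z = 0. Lengths are in m, angles in rad, forces in N, time in s.
With the tool pointing down it reaches from about 0.425 to 0.95 m from the base axis. Payload 3.5 kg.
Tool frame: the origin (TCP) lies between the finger pads; the fingertips stand 22 mm ahead of it and the grasp point (between the pads) lies 3 mm ahead of it (ctrl.nose_length is the z of the fingertips in the tool frame, in m); z points along the fingers, y is the line along which they close (so a half turn about z gives the same grasp; the last joint's range is limited). The gripper opens to 85 mm and grips with 20 to 120 N. Pads are 22 mm wide; open, the fingers measure 114 mm over their backs; the gripper's body (76 mm by 85 mm) begins 54 mm behind the grasp point. The pads swing forward as they close: fully open they stand 13 mm farther back than shut.
Start: joints at [1.094, 0.286, 1.577, -0, 1.279, -0.15], TCP at [0.217, 0.639, 0.214] pointing down, gripper open.
Joint ranges: [-2.77, 2.77], [-0.9, 2.22], [0.21, 2.48], [-1.53, 4.67], [0.24, 2.81], [-2.84, 2.84]. Speed limits (rad/s): [2.79, 2.79, 3.14, 3.14, 3.14, 3.14].

### API

Orientations are given as a unit quaternion [x, y, z, w].
In Python, from plant import ctrl gives the robot as it stands. The module is installed in compiled form; this text tells all that it offers.
- The arm moves only by the tool send_rows, never from a script. Its argument "rows" is text: rows parted by semicolons, each of 7 numbers parted by spaces: the turn, a rotation vector about the tool's x, y, z in shares of 180 degrees (1.0 is 180 degrees), then the shift along the tool's x, y, z in shares of 1000 mm (1.0 is 1000 mm), then the opening, from -1 (shut) to 1 (fully open). A call has 1 to 8 rows; each row is the pose to reach, as a shift and turn from the pose commanded when the call began, along the tool's axes at that moment; what a row does not reach only later rows make up. A row lasts 1/8 s, in which the tool goes at most 62.5 mm and 10.7 degrees, less where a joint would pass 70% of its speed; a pose out of reach is approached as far as the arm can. A call with a gripper value outside its range is refused whole. The fingers move at their own pace and stop on an object; "grip_force" is the grip in N (left out, the last holds). Time passes only in rows, so rows that repeat a pose let the fingers close. It gives the time, the measured TCP pose, the force, the opening and the grip force at its end, in the units of the state.
- ctrl.get_state(): the state, without advancing time (a new reading comes with each control period).
- ctrl.read_camera(name): name is "scene" or "top" or "wrist"; returns a dict with "color" (400x640x3 uint8, red, green, blue), "fx", "fy", "cx", "cy" (pixels), "extrinsics" (4x4, takes a point from world to camera coordinates). Camera axes: x right, y down, z forward; pixel columns grow to the right and rows downward; lengths in m; the calibration is good to about 2 mm. The wrist camera is an equidistant fisheye: a pixel r from the principal point sees the ray r / f radians off the axis. A picture is of the moment at which its call begins. There is no depth.
- ctrl.sign_off(): hands the job in; it is judged then, once.
Trained networks look in a picture, given as the dict that the camera call returned (one of the last four; its "shot" number tells which), for a name from the list of things; names that differ only in an ending like _2 or _b are one class to them, and where a whole thing is asked for, a point or a joint stands for the part that bears it (a point fixed in the world has none). Each returns a list of dicts, best first, with "p" (0 to 1); they miss things now and then, are a little off and sometimes report something else, mostly with a low value. They report only what shows in the picture. A call takes as long as a camera call.
- ctrl.look_for(picture, target): "position" ([x, y, z] in m, in the coordinates of the camera as it stood for that picture, good to about 4 mm: the middle of the surface that is visible of it).
The state is a dict: "time": time; "qpos": joint angles; "dq": joint speeds; "joint_efforts": joint torques, N m; "eef_pos": TCP position; "tcp_rot": TCP orientation; "contact_force": force on the tool from outside, world axes, zero at the start; "wrist_torque": the same for the moment, N m; "opening": opening from 0.0 (shut) to 1.0 (fully open); "finger_force": force on a finger pad.
Only numpy, scipy, OpenCV 4.12 (cv2) and the standard library are available. Lean on these libraries where they do the work, as an engineer would, in place of code of your own. Each camera call takes 0.05 s, during which the arm holds its last target. There are 200 camera calls.

### The job

Put the bag tray back on the blood-bag mixer: push it along the deck until both of its ears have snapped fully home in the sprung slots and it sits square and flat against the back ledge. Bring the rail stop up against the tray's front edge and flip its cam lever all the way down, so that the tray is locked in; leave the things lying around the mixer where they are.

Things in the scene. Friction and masses are not known exactly. Their poses are not given: they have to be found in the camera images.
- mixer: Blood-bag mixer, fixed: white housing, flat white deck on top, 75 mm above the origin (on the table). x runs from its front (robot side) to its back, y to its left, z up. Deck spans x -167..+108, y -108..+108 mm. Grey back ledge 16 mm high, front face at x +100. A rail flush in the deck along y = 0 carries the stop.
- slot_left (a point): Mouth of the left ear slot, at deck height: x +48, y +85 mm from the mixer's origin. Slot runs +x to the ledge, outer wall at y 90, 8 mm high under grey roof straps (top 11 mm over the deck, inner edge y 79); a steel flare widens the mouth to y 103 at x +29. In it a sprung clip with a round bump at x 63 yields 2.5 mm outward and snaps in behind the ear.
- slot_right (a point): Mouth of the right ear slot, mirror image of the left one (y -85 mm). Passing both clips takes about 6 to 10 N of push in all, over the last 35 mm; slots and clips are smooth, slippery steel; they then press the tray against the back ledge. The tray slides easily on the deck (1 to 2 N), and fingertips pressed on its rim grip it enough to carry it sideways too.
- tray: Bag tray: loose steel pan, 250 g, 96 (x) by 150 (y) mm, floor 5, rim 18 high and 4 thick, gap in the back rim. Origin: centre of underside, x to its back, z up. One ear each side: x +12..+44, to y +/-88, 5 thick, rounded corners. Starts loose and a little askew on the deck, ears just short of the slots. Home: origin at x +52, y 0, z 75 mm of the mixer, parallel to it.
- stop_nose (a point): Middle of the rubber face (towards the tray) of the sliding stop, 7 mm above the deck. Stop: aluminium block 36 mm wide, reaching from this face 64 mm towards the mixer's front, where its flat back face is 17 mm high; cheeks 20 mm high. With the lever up it slides along the mixer's x at 1 to 2 N.
- stop (a joint): Slide of the stop along the rail towards the tray, m: 0 = nose at x -98 mm of the mixer (front end), at most 0.115; 0.102 when it touches the front rim of a tray that is fully home.
- lever_hinge (a point): Hinge axis of the cam lever (along the mixer's y), 44 mm behind the stop's nose and 13 mm above the deck.
- lever_tip (a point): Middle of the lever's rounded tip (9 mm thick, 24 mm wide; lever 20 mm wide, 5 mm thick), 39 mm from the hinge along the lever. The lever's middle line is offset 8.5 mm from the hinge axis: to the robot's side when upright, above it when down.
- cam_lever (a joint): Angle of the cam lever, rad: 0 = upright, open; it turns towards the tray and down, 1.475 = fully down on the stop, clamped. Needs about 2 N at the tip at first, about 5 N past 0.7 where the cam bites on the rail; over centre past 1.33. Stays where it is left.

How it is judged:
By the outcome, as a careful person would: the job done as asked, in the order asked, and still so for the second after the job is handed in, with the robot touching nothing.
It also fails if it takes over 69 s, if anything falls off the work surface, if the arm or the gripper's body presses on something with over 40 N, if the wrist force passes 120 N, or if a joint passes its speed limit or range.

## Working session

There is one attempt and no reset: what is moved stays moved. The work goes in short steps, Python scripts to look and compute and a tool call to move; the robot and the scene stay as the last step left them, time stands still between calls to the robot, and variables do not carry over. Pictures are saved under pics/ and viewed, at most 10 in all, crops included, and the job is handed in when it is done.

Besides the shell and the picture viewer there is one more tool, called in YAML: its name, and indented under it one key for each argument. send_rows: Moves the arm, as the interface text tells. Its arguments: {"type":"object","properties":{"rows":{"type":"string"},"grip_force":{"type":"number"}},"required":["rows"]}

```bash
mkdir -p pics; cat > h.py <<'E'
import numpy as np, cv2
from plant import ctrl
from scipy.spatial.transform import Rotation as R
def shot(n,f=None):
    p=ctrl.read_camera(n)
    if f: cv2.imwrite('pics/'+f,p['color'][:,:,::-1])
    return p
def find(p,t,k=2):
    E=np.array(p['extrinsics']);out=[]
    for d in ctrl.look_for(p,t)[:k]:
        w=E[:3,:3].T@(np.array(d['position'])-E[:3,3]); out.append((round(d['p'],2),(w*1000).round(1)))
    return out
def ray(p,u,v,z):
    E=np.array(p['extrinsics']);C=-E[:3,:3].T@E[:3,3]
    d=E[:3,:3].T@np.array([(u-p['cx'])/p['fx'],(v-p['cy'])/p['fy'],1]); return (C+d*(z-C[2])/d[2])*1000
def proj(p,w):
    E=np.array(p['extrinsics']);c=E[:3,:3]@(np.array(w)/1000)+E[:3,3]
    return np.array([p['fx']*c[0]/c[2]+p['cx'],p['fy']*c[1]/c[2]+p['cy']])
E
python3 - <<'E'
from h import *
for n in ('top','scene'):
    p=shot(n,n+'0.png')
    print(n,p['fx'],np.array(p['extrinsics']).round(3).tolist())
    for t in ('mixer','tray','slot_left','slot_right','stop_nose','lever_hinge','lever_tip','stop'): print(t,find(p,t))
s=ctrl.get_state();print(s['eef_pos'],s['tcp_rot'],s['time'],s['contact_force'],ctrl.nose_length)
print(R.from_quat(s['tcp_rot']).as_matrix().round(3))
E
```

```text
top 417.6049035329541 [[0.018, -1.0, 0.006, -0.015], [-0.991, -0.019, -0.132, 0.541], [0.132, -0.004, -0.991, 0.888], [0.0, 0.0, 0.0, 1.0]]
mixer [(0.62, array([536.4, -27.9,  77.3]))]
tray [(0.92, array([564.6, -13.8,  81.5])), (0.67, array([541.2, -25.5,  78. ]))]
slot_left []
slot_right [(0.67, array([540.5, -23.3,  77.9]))]
stop_nose [(0.63, array([468.8, -37.7,  90.3]))]
lever_hinge [(0.84, array([470. , -35.4,  90.5]))]
lever_tip [(0.64, array([452.1, -35.5, 112.6]))]
stop [(0.7, array([463.8, -35.4,  93.4]))]
scene 469.63090496602075 [[0.827, -0.562, -0.009, -0.448], [-0.424, -0.614, -0.665, 0.325], [0.369, 0.554, -0.746, 0.709], [0.0, 0.0, 0.0, 1.0]]
mixer [(0.7, array([517.3, -47.4,  72. ]))]
tray [(0.76, array([567.5, -19.6,  77.6]))]
slot_left [(0.87, array([518.4, -48.5,  77.4]))]
slot_right [(0.74, array([522.2, -51.2,  72.8]))]
stop_nose [(0.86, array([464.1, -40. ,  89.1]))]
lever_hinge [(0.87, array([461.5, -44.2,  91.1]))]
lever_tip []
stop [(0.86, array([460.5, -39.2,  89. ])), (0.21, array([570.8, -20.1,  82.7]))]
[0.21663054 0.63928333 0.21406599] [ 1.62675191e-01  9.86679675e-01  2.97706729e-05 -9.58522234e-06] 0.9 [-0.6861437   0.35831534 -0.16543703] 0.022
[[-0.947  0.321 -0.   ]
 [ 0.321  0.947  0.   ]
 [ 0.     0.    -1.   ]]
```

View pics/top0.png

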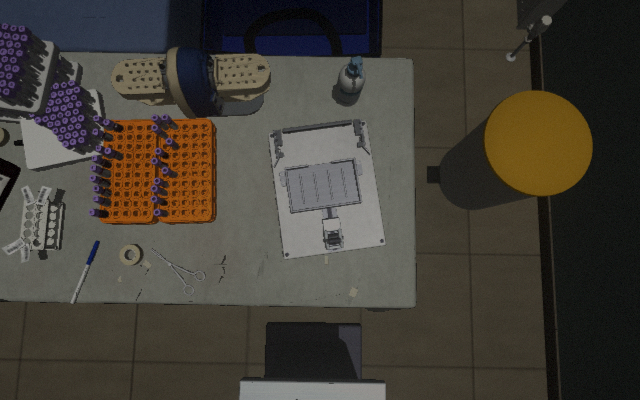

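View pics/scene0.png

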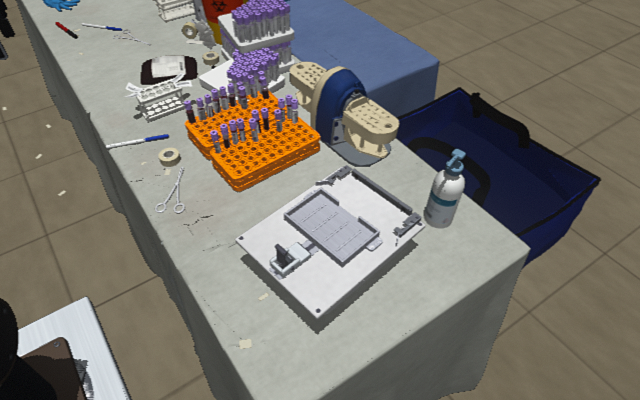

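The top view shows the mixer deck at about (268–385, 120–258), turned roughly 7° left. The tray is at (285–362, 160–213) with the stop and upright lever at (333, 230). I'll zoom in for the deck corners.

```bash
python3 - <<'E'
from h import *
a=cv2.imread('pics/top0.png')[112:264,258:398]
cv2.imwrite('pics/c1.png',cv2.resize(cv2.convertScaleAbs(a,alpha=1.2),None,fx=3.9,fy=3.9,interpolation=cv2.INTER_CUBIC))
E
```

```text
(no output)
```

View pics/c1.png

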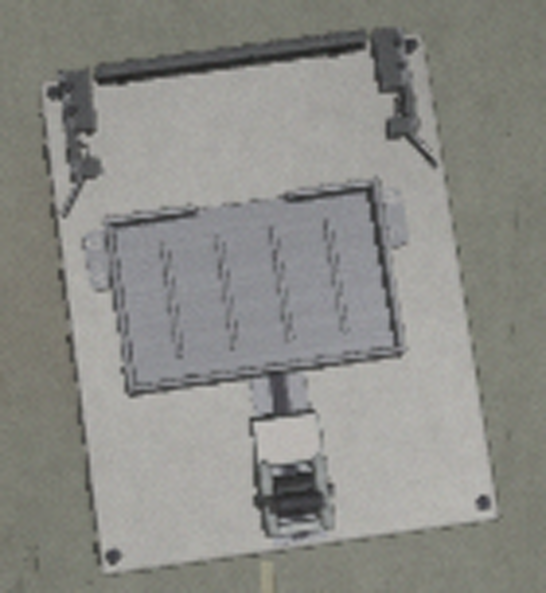

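The deck corners in the crop are about (103,572), (496,517), (42,88) and (422,36). The tray rim corners are (106,220), (378,181), (403,354) and (131,393). I'll fit both poses.

```bash
cat > fit.py <<'E'
from h import *
from scipy.optimize import least_squares
def pose2(p,model,pix,z):
    W=np.array([ray(p,u,v,z)[:2] for u,v in pix]);M=np.array(model,float)
    f=lambda q:(R.from_euler('z',q[2]).as_matrix()[:2,:2]@M.T+q[:2,None]-W.T).ravel()
    s=least_squares(f,[W[:,0].mean(),W[:,1].mean(),0.1],x_scale=[1,1,.01]);return s.x,np.abs(s.fun).max()
E
python3 - <<'E'
from fit import *
p=shot('top')
c=lambda l:[(258+(x+.5)/3.9-.5,112+(y+.5)/3.9-.5) for x,y in l]
m,e=pose2(p,[(-167,108),(-167,-108),(108,108),(108,-108)],c([(103,572),(496,517),(42,88),(422,36)]),.075)
t,e2=pose2(p,[(48,75),(48,-75),(-48,-75),(-48,75)],c([(106,220),(378,181),(403,354),(131,393)]),.093)
print(m,np.degrees(m[2]),e,t,np.degrees(t[2]),e2)
Rm=R.from_euler('z',m[2]).as_matrix()
print('tray in mixer',Rm[:2,:2].T@(t[:2]-m[:2]),np.degrees(t[2]-m[2]))
for n,P in dict(nose=(-98,0,82),stopback=(-162,0,92),tip=(-98-44-8.5,0,75+13+39),trayfrontC=(-46,0,93)).items(): 
    w=Rm@P+[m[0],m[1],0]; print(n,w.round(1),(proj(p,w)-[258,112])*3.9)
E
```

```text
[ 5.92073034e+02 -1.70850103e+01  1.55284293e-01] 8.897134628853841 3.4136847406858806 [ 5.66423013e+02 -1.52579500e+01  1.62211036e-01] 9.294007759808185 2.2636774929447654
tray in mixer [-25.058814     5.77213354] 0.39687313095434473
nose [495.3 -32.2  82. ] [282.33007837 420.00180938]
stopback [432.  -42.1  92. ] [300.18213253 538.94290558]
tip [443.4 -40.4 127. ] [300.29641624 515.25609879]
trayfrontC [546.6 -24.2  93. ] [269.40137039 321.84751826]
```

```bash
cat >> h.py <<'E'
def go(xyz,yaw,pitch=0,ref=None):
    """rows numbers to bring TCP to xyz (mm, world); tool y heads yaw deg in the world, z down; pitch = turn about tool x"""
    s=ctrl.get_state(); R0=R.from_quat(s['tcp_rot']); a=np.radians(yaw)
    y=np.array([np.cos(a),np.sin(a),0]);z=np.array([0,0,-1.]);x=np.cross(y,z)
    R1=R.from_matrix(np.column_stack([x,y,z]))*R.from_euler('x',pitch,degrees=True)
    rv=np.degrees((R0.inv()*R1).as_rotvec()); d=R0.inv().apply(np.array(xyz)-np.array(s['eef_pos'])*1000)
    print('turn',rv.round(1),'shift',d.round(1),'t',round(s['time'],2),'F',np.round(s['contact_force'],1),'pos',(np.array(s['eef_pos'])*1000).round(1),'open',round(s['opening'],2))
E
python3 -c "
from h import *
go((521,-22,200),8.9)"
```

```text
turn [ 0.  -0.  62.4] shift [-500.6 -528.6   14. ] t 0.95 F [-0.2  0.3 -0.1] pos [216.6 639.3 214. ] open 0.99
```

Units first: shifts go in shares of 1000 mm and turns go in shares of 180 degrees. So -405 mm / 1000 = -0.405, -200 mm / 1000 = -0.2, 62.4 degrees / 180 = 0.3467.

send_rows:
  rows: "0 0 0.0556 -0.06 -0.02 0 0; 0 0 0.1111 -0.12 -0.08 0 0; 0 0 0.1667 -0.175 -0.14 0 0; 0 0 0.2222 -0.225 -0.2 0 0; 0 0 0.2778 -0.275 -0.25 0 0; 0 0 0.3333 -0.32 -0.3 0 0; 0 0 0.3467 -0.365 -0.35 0 0; 0 0 0.3467 -0.405 -0.395 0.005 0"

```text
time: 1.95
eef_pos: [0.4454, 0.2003, 0.2124]
tcp_rot: [0.65, 0.76, 0.001, 0.001]
contact_force: [1.1, 0.1, -0.4]
opening: 0.502
finger_force: 0.0
```

```bash
python3 -c "
from h import *
go((521,-22,200),8.9)"
```

```text
turn [ 0.1 -0.  -0. ] shift [-231.3   40.4   12.5] t 1.95 F [ 1.1  0.1 -0.4] pos [445.4 200.3 212.4] open 0.5
```

Scaled: -231 mm / 1000 = -0.231, -210 mm / 1000 = -0.21.

send_rows:
  rows: "0 0 0 -0.06 0.01 0.005 0; 0 0 0 -0.115 0.02 0.01 0; 0 0 0 -0.17 0.03 0.012 0; 0 0 0 -0.21 0.037 0.012 0; 0 0 0 -0.231 0.04 0.012 0; 0 0 0 -0.231 0.04 0.012 0"

```text
time: 2.7
eef_pos: [0.5199, -0.0205, 0.1997]
tcp_rot: [0.651, 0.759, 0.0, -0.0]
contact_force: [-0.9, 0.8, 0.5]
opening: 0.502
finger_force: 0.0
```

```bash
python3 - <<'E'
from h import *
p=shot('wrist','w1.png')
print(p['fx'],p['cx'],p['cy'],np.array(p['extrinsics']).round(3).tolist())
for t in ('tray','slot_left','slot_right','stop_nose','lever_hinge','lever_tip','mixer'): print(t,find(p,t))
q=shot('scene')
for t in ('tray','stop_nose'): print(t,find(q,t))
go((521,-22,200),8.9)
E
```

```text
309.70691628693146 315.1914052624617 202.06230172104958 [[0.988, 0.153, -0.0, -0.511], [0.147, -0.951, 0.271, -0.128], [0.041, -0.267, -0.963, 0.336], [0.0, 0.0, 0.0, 1.0]]
tray [(0.74, array([564.3,  -7.8,  76.2])), (0.67, array([454.1, -37.7, 100.7]))]
slot_left [(0.94, array([521.7,   1.4,  70.7]))]
slot_right [(0.94, array([521.3,  -1.6,  72.6])), (0.17, array([566.2,  -8.9,  76.6]))]
stop_nose [(0.58, array([468.8, -35.9,  88.2]))]
lever_hinge [(0.6, array([471.6, -29.3,  93.1]))]
lever_tip [(0.82, array([453.3, -36. , 100. ]))]
mixer [(0.79, array([525.7,   1.4,  75.8]))]
tray [(0.76, array([569.1, -18.3,  78.7])), (0.55, array([458.1, -40.9,  90.2]))]
stop_nose [(0.92, array([460.3, -39.8,  89.6])), (0.6, array([517.4, -47.2,  75.4]))]
turn [0. 0. 0.] shift [-2.6  0.9 -0.2] t 3.25 F [-0.6  0.6  0.5] pos [519.7 -19.6 199.8] open 0.5
```

View pics/w1.png

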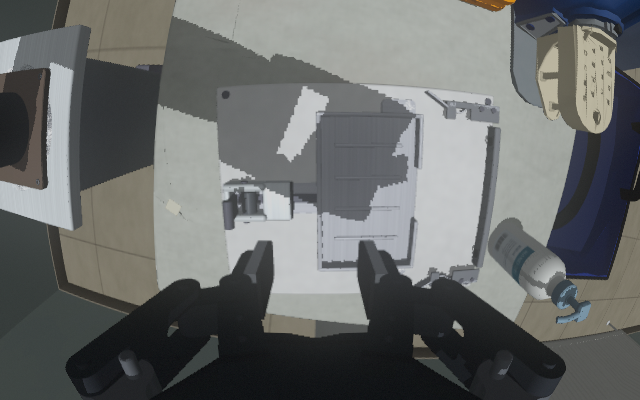

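The wrist view shows the tray rim corners at about (320,112), (319,270), (413,268) and (419,116). The deck corners are at (217,88), (500,97) and (222,290), and the fingers straddle the front rim. I'll compute the fisheye fit.

```bash
cat >> h.py <<'E'
def fray(p,u,v,z):
    E=np.array(p['extrinsics']);C=-E[:3,:3].T@E[:3,3]; a=np.array([u-p['cx'],v-p['cy']]);r=np.hypot(*a);th=r/p['fx']
    d=E[:3,:3].T@np.append(a/r*np.sin(th),np.cos(th)); return (C+d*(z-C[2])/d[2])*1000
def fproj(p,w):
    E=np.array(p['extrinsics']);c=E[:3,:3]@(np.array(w)/1000)+E[:3,3];h=np.hypot(c[0],c[1])
    return np.array([p['cx'],p['cy']])+p['fx']*np.arctan2(h,c[2])*c[:2]/h
E
python3 - <<'E'
from fit import *
p=shot('wrist'); import h
for n,l,z in (('deck',[(217,88),(222,290),(500,97)],.075),('rim',[(320,112),(319,270),(413,268),(419,116)],.093)):
    print(n,[fray(p,u,v,z)[:2].round(1).tolist() for u,v in l])
m=np.array([592.1,-17.1]);Rm=R.from_euler('z',.1553).as_matrix()
# predicted pixels w/ top-derived pose
for P in [(-167,108,75),(-167,-108,75),(108,108,75),(100,70,91),(100,-70,91),(29,103,80),(29,-103,80)]:
    print(P,fproj(p,Rm@P+[*m,0]).round(0))
g=cv2.resize(p['color'][60:310,200:520,::-1],None,fx=2.4,fy=2.4,interpolation=cv2.INTER_CUBIC)
cv2.imwrite('pics/w2.png',g)
E
```

```text
deck [[414.5, 63.0], [435.7, -146.7], [690.0, 107.5]]
rim [[512.4, 52.2], [534.9, -93.1], [627.7, -78.8], [598.4, 65.1]]
(-167, 108, 75) [213.  87.]
(-167, -108, 75) [229. 294.]
(108, 108, 75) [494.  96.]
(100, 70, 91) [494. 133.]
(100, -70, 91) [476. 266.]
(29, 103, 80) [425.  92.]
(29, -103, 80) [408. 292.]
```

View pics/w2.png

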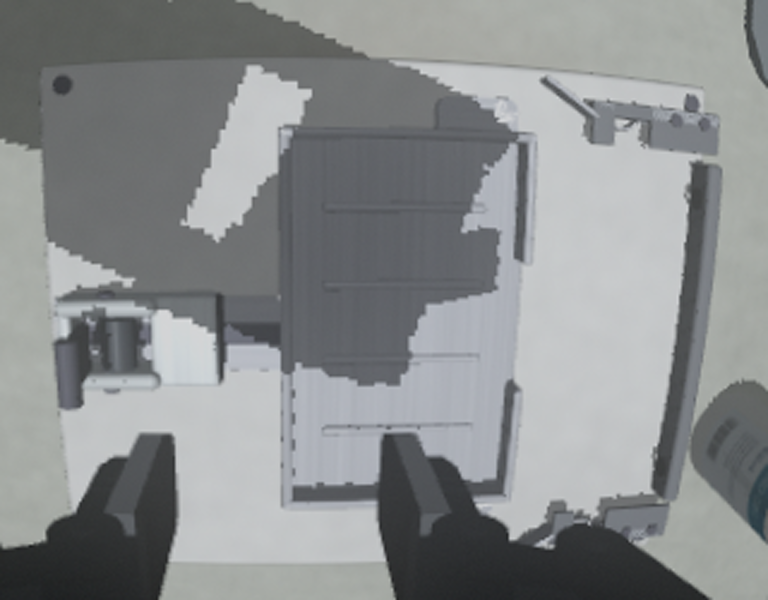

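```bash
python3 - <<'E'
from fit import *
import fit
p=shot('wrist')
c=lambda l:[(200+x/2.4,60+y/2.4) for x,y in l]
fit.ray=fray
t,e=pose2(p,[(-48,75),(-48,-75),(48,75),(48,-75)],c([(280,127),(282,508),(536,135),(512,500)]),.093)
print('tray',t,np.degrees(t[2]),e)
a,b=[fray(p,*q,.075)[:2] for q in c([(690,200),(655,450)])]
d=a-b;print('ledge',a,b,'yaw',np.degrees(np.arctan2(-d[0],d[1])))
a,b=[fray(p,*q,.075)[:2] for q in c([(42,67),(703,88)])];d=b-a
print('left edge yaw',np.degrees(np.arctan2(d[1],d[0])),np.hypot(*d))
m=np.array([592.1,-17.1]);Rm=R.from_euler('z',.1553).as_matrix()[:2,:2]
print('ledge in mixer',[Rm.T@(fray(p,*q,.075)[:2]-m) for q in c([(690,200),(655,450)])],'tray in mixer',Rm.T@(t[:2]-m),np.degrees(t[2])-8.9)
print('nose',[Rm.T@(fray(p,*q,.088)[:2]-m) for q in c([(222,293),(222,383)])])
E
```

```text
tray [ 5.68553022e+02 -1.44769244e+01  1.66921269e-01] 9.563884197702992 1.7884674659727153
ledge [684.66405236  56.73386779] [700.90728827 -55.9505756 ] yaw 8.202570059808126
left edge yaw 8.978957983650185 269.536094223818
ledge in mixer [array([102.87042388,  58.62780666]), array([101.48854041, -55.21294569])] tray in mixer [-22.85786633   6.23367147] 0.6638841977029912
nose [array([-92.25166961,  18.84654479]), array([-92.9405505 , -16.48004576])]
```

```bash
python3 -c "
from h import *
go((522,-23.5,106),9.3)"
```

```text
turn [ 0.   0.  -0.4] shift [-4.   1.6 93.8] t 3.35 F [ 0.6 -0.6 -0.4] pos [519.8 -19.8 199.8] open 0.5
```

Scaled: 94 mm / 1000 = 0.094, 1.6 mm / 1000 = 0.0016, -0.4 degrees / 180 = -0.0022.

send_rows:
  rows: "0 0 -0.0022 -0.004 0.0016 0.03 -0.4; 0 0 -0.0022 -0.004 0.0016 0.06 -0.4; 0 0 -0.0022 -0.004 0.0016 0.08 -0.4; 0 0 -0.0022 -0.004 0.0016 0.09 -0.4; 0 0 -0.0022 -0.004 0.0016 0.094 -0.4; 0 0 -0.0022 -0.004 0.0016 0.094 -0.4"
  grip_force: 20

```text
time: 4.1
eef_pos: [0.5224, -0.0238, 0.1063]
tcp_rot: [0.648, 0.762, 0.0, 0.0]
contact_force: [-0.3, -1.3, 0.3]
opening: 0.298
finger_force: 0.0
```

send_rows:
  rows: "0 0 0 0 0 0 -0.7; 0 0 0 0 0 0 -1; 0 0 0 0 0 0 -1; 0 0 0 0 0 0 -1; 0 0 0 0 0 0 -1"

```text
time: 4.72
eef_pos: [0.522, -0.0237, 0.1057]
tcp_rot: [0.648, 0.762, -0.0, 0.0]
contact_force: [0.3, 0.7, -0.3]
opening: 0.003
finger_force: 0.0
```

```bash
python3 - <<'E'
from h import *
p=shot('wrist')
g=cv2.resize(p['color'][40:320,180:520,::-1],None,fx=2.1,fy=2.1,interpolation=cv2.INTER_CUBIC)
cv2.imwrite('pics/w3.png',g)
E
```

```text
(no output)
```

View pics/w3.png

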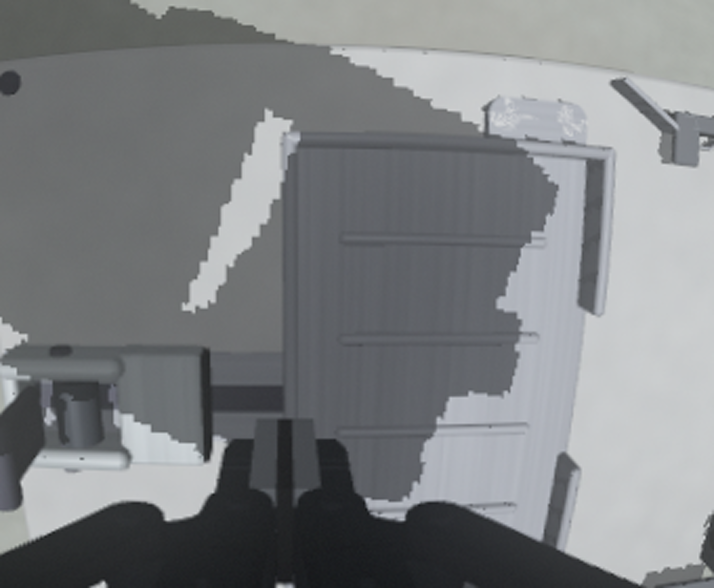

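The fingers have closed right at the front rim (crop col 285), and it's unclear whether the rim is between them. I'll test with the needed sideways move.

Scaled: -6 mm / 1000 = -0.006, -4 mm / 1000 = -0.004.

send_rows:
  rows: "0 0 0 0 0 0 -1; 0 0 0 0 0 0 -1; 0 0 0 -0.002 0 0 -1; 0 0 0 -0.004 0 0 -1; 0 0 0 -0.006 0 0 -1; 0 0 0 -0.006 0 0 -1"
  grip_force: 40

```text
time: 5.52
eef_pos: [0.523, -0.0298, 0.1057]
tcp_rot: [0.648, 0.762, 0.0, 0.0]
contact_force: [-0.3, 0.3, 0.1]
opening: -0.002
finger_force: 0.0
```

```bash
python3 - <<'E'
from h import *
p=shot('wrist');s=ctrl.get_state();print(s['opening'],s['finger_force'],s['contact_force'])
T=np.array(s['eef_pos'])*1000
for z in (3,22): print(z,((fproj(p,T-[0,0,z])-[180,40])*2.1).round())
g=cv2.resize(p['color'][40:320,180:520,::-1],None,fx=2.1,fy=2.1,interpolation=cv2.INTER_CUBIC)
cv2.imwrite('pics/w4.png',g)
E
```

```text
0.0016515158771664555 0.0 [-0.1444197   0.09625791  0.15299756]
3 [284. 420.]
22 [284. 395.]
```

View pics/w4.png

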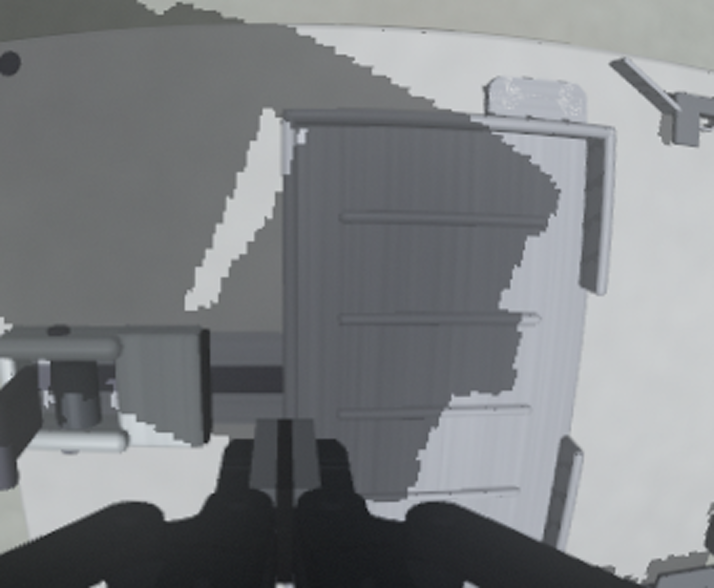

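The tray did not follow. The fingers are clearly still above the rim, with the visible tips ending near row 420. I'll reopen, recentre and go lower while watching the force.

send_rows:
  rows: "0 0 0 0.003 0.001 0 -0.5; 0 0 0 0.006 0.002 0 -0.5; 0 0 0 0.006 0.002 0.003 -0.5; 0 0 0 0.006 0.002 0.006 -0.5; 0 0 0 0.006 0.002 0.008 -0.5; 0 0 0 0.006 0.002 0.01 -0.5; 0 0 0 0.006 0.002 0.01 -0.5"

```text
time: 6.45
eef_pos: [0.5238, -0.0234, 0.0954]
tcp_rot: [0.648, 0.762, -0.0, -0.0]
contact_force: [0.4, 0.3, 0.2]
opening: 0.252
finger_force: 0.0
```

send_rows:
  rows: "0 0 0 0 0 0 -0.8; 0 0 0 0 0 0 -1; 0 0 0 0 0 0 -1; 0 0 0 0 0 0 -1"
  grip_force: 25

```text
time: 6.95
eef_pos: [0.524, -0.0233, 0.0958]
tcp_rot: [0.648, 0.762, 0.0, 0.0]
contact_force: [-0.2, 1.1, -0.2]
opening: -0.001
finger_force: 0.0
```

Scaled: 7 mm / 1000 = 0.007, 6 mm / 1000 = 0.006.

send_rows:
  rows: "0 0 0 0 0 0 -0.5; 0 0 0 0 0 0 -0.5; 0 0 0 0 0 0.003 -0.5; 0 0 0 0 0 0.006 -0.5; 0 0 0 0 0 0.007 -0.5; 0 0 0 0 0 0.007 -0.5"

```text
time: 7.7
eef_pos: [0.5238, -0.0233, 0.0885]
tcp_rot: [0.648, 0.762, -0.0, -0.0]
contact_force: [-0.2, 0.0, 0.3]
opening: 0.252
finger_force: 0.0
```

send_rows:
  rows: "0 0 0 0 0 0 -0.8; 0 0 0 0 0 0 -1; 0 0 0 0 0 0 -1; 0 0 0 0 0 0 -1"

```text
time: 8.2
eef_pos: [0.524, -0.0233, 0.0888]
tcp_rot: [0.648, 0.762, 0.0, 0.0]
contact_force: [0.2, -0.2, 0.3]
opening: 0.003
finger_force: 0.0
```

```bash
python3 - <<'E'
from h import *
p=shot('wrist');s=ctrl.get_state();print(s['opening'],s['finger_force'],s['contact_force'],s['eef_pos'],s['time'])
q=shot('scene')
g=cv2.resize(p['color'][60:320,220:500,::-1],None,fx=2,fy=2,interpolation=cv2.INTER_CUBIC)
u,v=proj(q,np.array(s['eef_pos'])*1000).astype(int);print(u,v)
k=cv2.resize(q['color'][v-90:v+80,u-60:u+60,::-1],None,fx=2,fy=520/170,interpolation=cv2.INTER_CUBIC)
cv2.imwrite('pics/w5.png',np.hstack([g,k]))
E
```

```text
-0.001165087725655999 0.0 [ 0.67382233 -0.14364972  1.45594085] [ 0.5239745  -0.02334731  0.0887495 ] 8.25
312 237
```

View pics/w5.png

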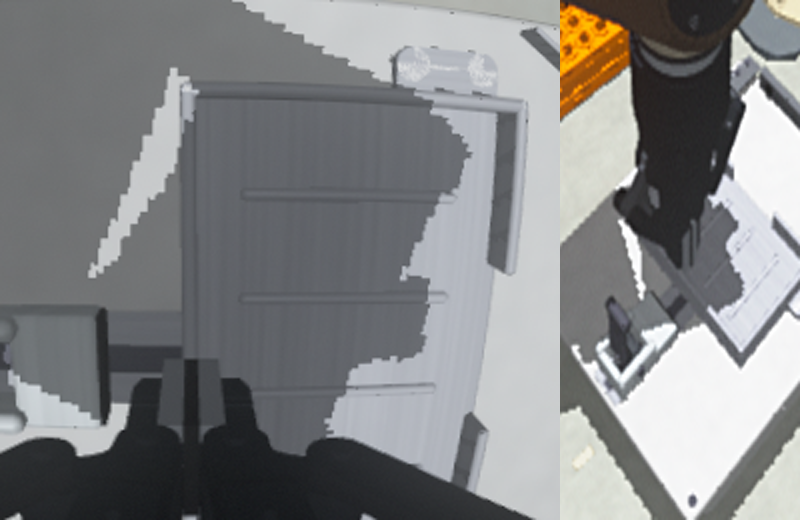

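The scene view puts the visible fingertips at about the TCP height, near z 93. So they really do end higher than I assumed. I'll go down open in small steps until force or grip shows.

Scaled: 6 mm / 1000 = 0.006, 4 mm / 1000 = 0.004.

send_rows:
  rows: "0 0 0 0 0 0 -0.5; 0 0 0 0 0 0 -0.5; 0 0 0 0 0 0.002 -0.5; 0 0 0 0 0 0.004 -0.5; 0 0 0 0 0 0.006 -0.5; 0 0 0 0 0 0.006 -0.5"

```text
time: 9.05
eef_pos: [0.5237, -0.0233, 0.0824]
tcp_rot: [0.648, 0.762, -0.0, -0.0]
contact_force: [-0.1, 0.1, 0.4]
opening: 0.249
finger_force: 0.0
```

send_rows:
  rows: "0 0 0 0 0 0 -0.8; 0 0 0 0 0 0 -1; 0 0 0 0 0 0 -1; 0 0 0 0 0 0 -1"

```text
time: 9.55
eef_pos: [0.524, -0.0233, 0.0828]
tcp_rot: [0.648, 0.762, 0.0, 0.0]
contact_force: [-0.3, 0.2, 0.1]
opening: -0.001
finger_force: 0.0
```

send_rows:
  rows: "0 0 0 0 0 0.002 -1; 0 0 0 0 0 0.004 -1; 0 0 0 0 0 0.004 -1"

```text
time: 9.93
eef_pos: [0.5237, -0.0233, 0.0784]
tcp_rot: [0.648, 0.762, -0.0, -0.0]
contact_force: [0.5, 0.2, 0.3]
opening: 0.004
finger_force: 0.0
```

Scaled: 4 mm / 1000 = 0.004, 2 mm / 1000 = 0.002.

send_rows:
  rows: "0 0 0 0 0 0.002 -1; 0 0 0 0 0 0.004 -1; 0 0 0 0 0 0.004 -1"

```text
time: 10.3
eef_pos: [0.5241, -0.0234, 0.0757]
tcp_rot: [0.648, 0.762, -0.0, -0.0]
contact_force: [-3.0, -0.4, 4.9]
opening: 0.003
finger_force: 2.7
```

Contact now, at TCP z about 76. I'll look at what touches.

```bash
python3 - <<'E'
from h import *
p=shot('wrist');q=shot('scene')
s=ctrl.get_state();print(s['opening'],s['finger_force'],s['contact_force'],s['eef_pos'],s['time'])
T=np.array(s['eef_pos'])*1000
u,v=proj(q,T);print('tcp',u,v,[proj(q,T+[0,0,z]) for z in (-22,20,40)])
u,v=int(u),int(v)
k=cv2.resize(q['color'][v-60:v+40,u-50:u+50,::-1],None,fx=4,fy=4,interpolation=cv2.INTER_CUBIC)
g=cv2.resize(p['color'][150:290,250:390,::-1],None,fx=400/140,fy=400/140,interpolation=cv2.INTER_CUBIC)
cv2.imwrite('pics/w6.png',np.hstack([g,k]))
E
```

```text
-0.00036955298672967154 2.6959233237448643 [-3.21321023 -0.00902055  4.85334042] [ 0.52409454 -0.02338979  0.07572111] 10.4
tcp 312.9826885041018 242.00604324465343 [array([313.10711851, 249.37737314]), array([312.86523367, 235.04792774]), array([312.74341061, 227.83103505])]
```

View pics/w6.png

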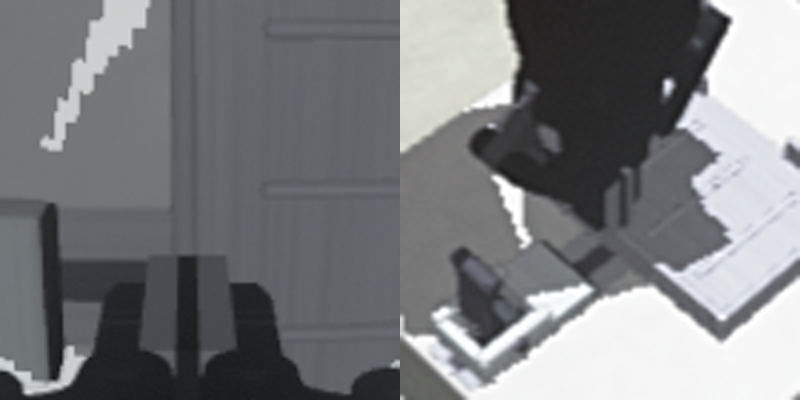

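The closed tips are resting on the rim (z 93) with the TCP reading 76, so the effective tip is about 17 mm above the reported TCP. I'll open, go down about 9 mm and grip.

Scaled: 8 mm / 1000 = 0.008, 6 mm / 1000 = 0.006.

send_rows:
  rows: "0 0 0 0 0 -0.002 -0.5; 0 0 0 0 0 -0.002 -0.5; 0 0 0 0 0.001 0 -0.5; 0 0 0 0 0.001 0.003 -0.5; 0 0 0 0 0.001 0.006 -0.5; 0 0 0 0 0.001 0.008 -0.5; 0 0 0 0 0.001 0.008 -0.5"

```text
time: 11.28
eef_pos: [0.5248, -0.0231, 0.0664]
tcp_rot: [0.648, 0.762, -0.0, -0.0]
contact_force: [-0.7, -0.9, 0.0]
opening: 0.25
finger_force: 0.0
```

send_rows:
  rows: "0 0 0 0 0 0 -0.8; 0 0 0 0 0 0 -1; 0 0 0 0 0 0 -1; 0 0 0 0 0 0 -1"

```text
time: 11.78
eef_pos: [0.525, -0.0232, 0.0669]
tcp_rot: [0.648, 0.762, 0.0, 0.0]
contact_force: [-0.3, 1.2, 0.1]
opening: 0.036
finger_force: 27.7
```

Gripped (opening 0.036, 28 N). Now I'll compute the alignment and push waypoints.

```bash
python3 - <<'E'
from h import *
a=np.radians(8.7);Rm=np.array([[np.cos(a),-np.sin(a)],[np.sin(a),np.cos(a)]]);m=np.array([594,-16.5])
s=ctrl.get_state();T=np.array(s['eef_pos'])*1000
print('tcp in mixer',Rm.T@(T[:2]-m))
for X in (-69,-55,-40,6): w=Rm@[X,-1]+m;print(X);go((*w,67),8.7)
E
```

```text
tcp in mixer [-69.21072427   3.85030406]
-69
turn [0.  0.  0.6] shift [-4.9  0.2 -0.1] t 11.78 F [-0.3  1.2  0.1] pos [525.  -23.2  66.9] open 0.04
-55
turn [0.  0.  0.6] shift [-5.  14.2 -0.1] t 11.78 F [-0.3  1.2  0.1] pos [525.  -23.2  66.9] open 0.04
-40
turn [0.  0.  0.6] shift [-5.1 29.2 -0.1] t 11.78 F [-0.3  1.2  0.1] pos [525.  -23.2  66.9] open 0.04
6
turn [0.  0.  0.6] shift [-5.6 75.2 -0.1] t 11.78 F [-0.3  1.2  0.1] pos [525.  -23.2  66.9] open 0.04
```

Scaled: 22 mm / 1000 = 0.022, 18 mm / 1000 = 0.018, 0.6 degrees / 180 = 0.0033.

send_rows:
  rows: "0 0 0.0017 -0.002 0 0 -1; 0 0 0.0033 -0.004 0 0 -1; 0 0 0.0033 -0.005 0.003 0 -1; 0 0 0.0033 -0.005 0.008 0 -1; 0 0 0.0033 -0.005 0.013 0 -1; 0 0 0.0033 -0.005 0.018 0 -1; 0 0 0.0033 -0.005 0.022 0 -1; 0 0 0.0033 -0.005 0.022 0 -1"

```text
time: 12.78
eef_pos: [0.5484, -0.0246, 0.0669]
tcp_rot: [0.652, 0.759, 0.001, 0.001]
contact_force: [-1.8, -1.2, 3.0]
opening: 0.038
finger_force: 28.0
```

```bash
python3 - <<'E'
from h import *
p=shot('wrist');s=ctrl.get_state();print(s['opening'],s['finger_force'],s['contact_force'])
a=p['color'][:,:,::-1]
cv2.imwrite('pics/w7.png',cv2.resize(a[70:320,280:520],None,fx=2.4,fy=2.4,interpolation=cv2.INTER_CUBIC))
E
```

```text
0.03025620723276984 27.92345255613327 [-0.3042389  -0.59152167  2.71699354]
```

View pics/w7.png

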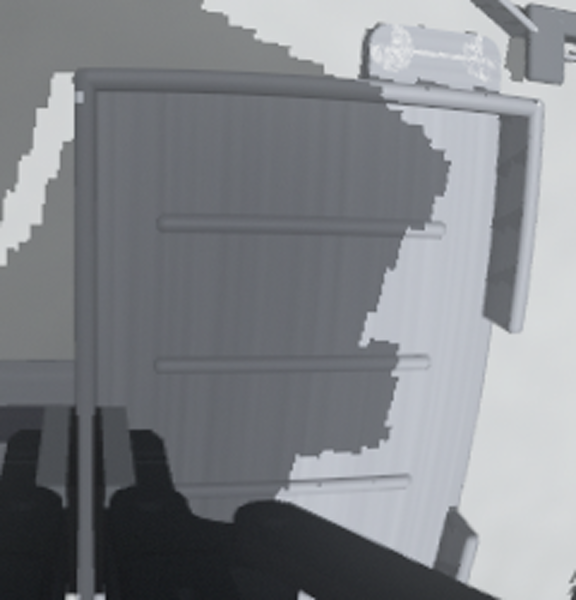

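```bash
python3 - <<'E'
from h import *
p=shot('wrist')
a=np.radians(8.7);Rm=np.array([[np.cos(a),-np.sin(a)],[np.sin(a),np.cos(a)]]);m=np.array([594,-16.5])
c=lambda x,y:(280+x/2.4,70+y/2.4)
for n,q,z in (('ear outer',(430,26),.080),('ear out front',(492,38),.08),('rim backleft outer',(543,100),.093),('rim frontleft',(78,70),.093),('strap inner front',(527,81),.086),('strap inner',(560,84),.086),('flare tip->wall',(535,30),.083)):
    print(n,(Rm.T@(fray(p,*c(*q),z)[:2]-m)).round(1))
E
```

```text
ear outer [24.9 88. ]
ear out front [40.3 87.3]
rim backleft outer [45.5 74.5]
rim frontleft [-47.6  74.2]
strap inner front [45.9 78.5]
strap inner [55.  78.9]
flare tip->wall [49.9 90.2]
```

Aligned: the ear's outer edge is at y 88 and the strap's inner edge at 79 in the mixer frame. I'll push in.

Scaled: 20 mm / 1000 = 0.02, 16 mm / 1000 = 0.016.

send_rows:
  rows: "0 0 0 0 0.004 0 -1; 0 0 0 0 0.008 0 -1; 0 0 0 0 0.012 0 -1; 0 0 0 0 0.016 0 -1; 0 0 0 0 0.02 0 -1; 0 0 0 0 0.02 0 -1"

```text
time: 13.62
eef_pos: [0.5655, -0.0219, 0.0668]
tcp_rot: [0.651, 0.759, -0.002, -0.002]
contact_force: [-7.8, -2.2, 9.1]
opening: 0.034
finger_force: 28.6
```

Scaled: 20 mm / 1000 = 0.02, 18 mm / 1000 = 0.018.

send_rows:
  rows: "0 0 0 0 0.003 0 -1; 0 0 0 0 0.006 0 -1; 0 0 0 0 0.009 0 -1; 0 0 0 0 0.012 0 -1; 0 0 0 0 0.015 0 -1; 0 0 0 0 0.018 0 -1; 0 0 0 0 0.02 0 -1; 0 0 0 0 0.02 0 -1"

```text
time: 14.62
eef_pos: [0.5851, -0.0187, 0.0668]
tcp_rot: [0.651, 0.759, -0.002, -0.002]
contact_force: [-8.1, -1.2, 8.5]
opening: 0.032
finger_force: 28.6
```

```bash
python3 - <<'E'
from h import *
a=np.radians(8.7);Rm=np.array([[np.cos(a),-np.sin(a)],[np.sin(a),np.cos(a)]]);m=np.array([594,-16.5])
s=ctrl.get_state();T=np.array(s['eef_pos'])*1000
print(Rm.T@(T[:2]-m),'Fmix',Rm.T@np.array(s['contact_force'])[:2],s['wrist_torque']);w=Rm@[6,-1]+m;go((*w,67),8.7)
E
```

```text
[-9.17287742 -0.82285121] Fmix [-8.20031021  0.01225052] [-0.21278439  1.42534039  0.01897119]
turn [-0.3 -0.   0. ] shift [-0.2 15.2 -0.2] t 14.62 F [-8.1 -1.2  8.5] pos [585.1 -18.7  66.8] open 0.03
```

Scaled: 13 mm / 1000 = 0.013, 11 mm / 1000 = 0.011.

send_rows:
  rows: "0 0 0 0 0.003 0 -1; 0 0 0 0 0.006 0 -1; 0 0 0 0 0.009 0 -1; 0 0 0 0 0.011 0 -1; 0 0 0 0 0.013 0 -1; 0 0 0 0 0.013 0 -1"

```text
time: 15.38
eef_pos: [0.5998, -0.0165, 0.0669]
tcp_rot: [0.652, 0.759, -0.0, -0.0]
contact_force: [-3.6, -0.1, 5.6]
opening: 0.035
finger_force: 28.2
```

send_rows:
  rows: "0 0 0 0 0.001 0 -1; 0 0 0 0 0.002 0 -1; 0 0 0 0 0.003 0 -1; 0 0 0 0 0.003 0 -1"

```text
time: 15.88
eef_pos: [0.5998, -0.0165, 0.0668]
tcp_rot: [0.651, 0.759, -0.003, -0.003]
contact_force: [-11.2, -2.2, 10.3]
opening: 0.037
finger_force: 28.9
```

```bash
python3 - <<'E'
from h import *
a=np.radians(8.7);Rm=np.array([[np.cos(a),-np.sin(a)],[np.sin(a),np.cos(a)]]);m=np.array([594,-16.5])
s=ctrl.get_state();T=np.array(s['eef_pos'])*1000
print(Rm.T@(T[:2]-m),'Fmix',Rm.T@np.array(s['contact_force'])[:2],s['wrist_torque']);w=Rm@[6,-1]+m;go((*w,67),8.7)
E
```

```text
[ 5.74673356 -0.8496801 ] Fmix [-11.37224537  -0.45423133] [-3.88256615e-01  1.97550727e+00  1.26181798e-03]
turn [-0.5 -0.   0. ] shift [-0.2  0.3 -0.2] t 15.88 F [-11.2  -2.2  10.3] pos [599.8 -16.5  66.8] open 0.04
```

Scaled: -75 mm / 1000 = -0.075, -60 mm / 1000 = -0.06.

send_rows:
  rows: "0 0 0 0 -0.001 0 -1; 0 0 0 0 -0.002 0 -1; 0 0 0 0 -0.002 0 -0.6; 0 0 0 0 -0.002 0 -0.6; 0 0 0 0 -0.002 0 -0.6; 0 0 0 0 -0.002 -0.02 -0.6; 0 0 0 0 -0.002 -0.06 -0.6; 0 0 0 0 -0.002 -0.075 -0.6"

```text
time: 16.88
eef_pos: [0.6031, -0.0168, 0.1462]
tcp_rot: [0.652, 0.759, 0.002, 0.003]
contact_force: [0.1, 0.6, -0.1]
opening: 0.204
finger_force: 0.0
```

Scaled: -80 mm / 1000 = -0.08, -60 mm / 1000 = -0.06.

send_rows:
  rows: "0 0 0 0 -0.03 -0.015 -0.6; 0 0 0 0 -0.06 -0.03 -0.6; 0 0 0 0 -0.08 -0.04 -0.6; 0 0 0 0 -0.08 -0.04 -0.6"

```text
time: 17.38
eef_pos: [0.5216, -0.0287, 0.1829]
tcp_rot: [0.652, 0.758, 0.001, 0.001]
contact_force: [0.3, -0.7, 0.7]
opening: 0.2
finger_force: 0.0
```

```bash
python3 - <<'E'
from h import *
p=shot('wrist');s=ctrl.get_state();print(s['eef_pos'],s['opening'],s['contact_force'],s['time'])
a=p['color'][:,:,::-1]
cv2.imwrite('pics/w8.png',cv2.resize(a[60:330,190:550],None,fx=2.2,fy=2.2,interpolation=cv2.INTER_CUBIC))
E
```

```text
[ 0.52196381 -0.0285606   0.18229751] 0.2024357173805838 [ 0.08009214 -0.28245783  0.48525745] 17.425
```

View pics/w8.png

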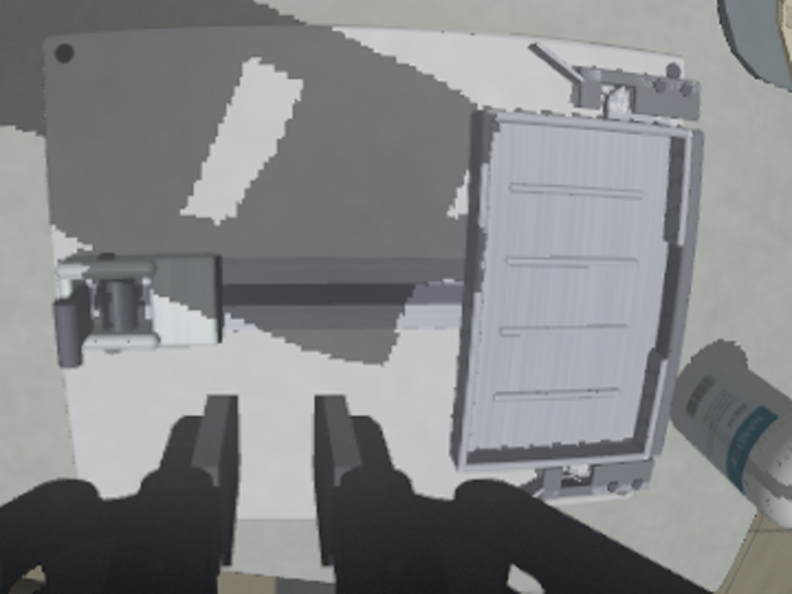

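The tray sits against the ledge with both ears under the straps: front rim at crop col ~465, ledge at ~685. The stop is still at the front, with its nose edge at crop col 222. I've used my picture budget, so from here on I'll work numerically.

```bash
python3 - <<'E'
from fit import *
import fit
fit.ray=fray
p=shot('wrist')
c=lambda l:[(190+x/2.2,60+y/2.2) for x,y in l]
a=np.radians(8.7);Rm=np.array([[np.cos(a),-np.sin(a)],[np.sin(a),np.cos(a)]]);m=np.array([594,-16.5])
t,e=pose2(p,[(-48,75),(-48,-75),(48,-75)],c([(472,111),(456,468),(657,465)]),.093)
print('tray in mixer',Rm.T@(t[:2]-m),np.degrees(t[2])-8.7,e)
for q,z in (((222,258),.088),((222,341),.088),((62,268),.095),((68,366),.127),((56,305),.127)): print(q,(Rm.T@(fray(p,*c([q])[0],z)[:2]-m)).round(1))
for t in ('stop_nose','lever_hinge','lever_tip','tray'):
  for P,w in find(p,t): print(t,P,w,(Rm.T@(w[:2]-m)).round(1))
w=Rm@[-113,0]+m; go((*w,140),-81.3); go((*w,60.5),-81.3); print(ctrl.get_state()['qpos'])
E
```

```text
tray in mixer [51.17268499  0.53941078] 1.1558120178026225 4.232837573860593
(222, 258) [-93.2  17. ]
(222, 341) [-93.9 -16. ]
(62, 268) [-154.2   15.2]
(68, 366) [-144.5  -12.5]
(56, 305) [-146.8    9.3]
stop_nose 0.74 [468.8 -33.3  89.2] [-126.3    2.3]
lever_hinge 0.77 [469.6 -32.2  91.7] [-125.3    3.3]
lever_tip 0.71 [452.2 -36.   98.9] [-143.1    2.2]
tray 0.75 [643.2  -5.5  76.7] [50.3  3.4]
turn [-0.1  0.  90. ] shift [  0.8 -40.   41.1] t 17.68 F [-0.6  0.5 -0.3] pos [522.  -28.4 181.1] open 0.2
turn [-0.1  0.  90. ] shift [  0.8 -39.9 120.6] t 17.68 F [-0.6  0.5 -0.3] pos [522.  -28.4 181.1] open 0.2
[-2.48563106e-01 -2.03312924e-02  1.97882697e+00  4.89995589e-05
  1.18407543e+00 -4.00212881e-01]
```

Scaled: -40 mm / 1000 = -0.04, -30 mm / 1000 = -0.03, 84 degrees / 180 = 0.4667.

send_rows:
  rows: "0 0 0.0583 0.001 -0.01 0 0.4; 0 0 0.1167 0.001 -0.02 0 0.4; 0 0 0.175 0.001 -0.03 0 0.4; 0 0 0.2333 0.001 -0.04 0 0.4; 0 0 0.2917 0.001 -0.04 0.01 0.4; 0 0 0.35 0.001 -0.04 0.02 0.4; 0 0 0.4083 0.001 -0.04 0.03 0.4; 0 0 0.4667 0.001 -0.04 0.04 0.4"

```text
time: 18.68
eef_pos: [0.4822, -0.0335, 0.141]
tcp_rot: [0.992, 0.125, -0.0, -0.0]
contact_force: [-0.5, -0.4, 0.7]
opening: 0.698
finger_force: 0.0
```

```bash
python3 - <<'E'
from h import *
a=np.radians(8.7);Rm=np.array([[np.cos(a),-np.sin(a)],[np.sin(a),np.cos(a)]]);m=np.array([594,-16.5])
w=Rm@[-113,0]+m; go((*w,60.5),-81.3); print(ctrl.get_state()['qpos'])
E
```

```text
turn [-0.   0.   5.6] shift [ 0.1  0.2 80.5] t 18.68 F [-0.5 -0.4  0.7] pos [482.2 -33.5 141. ] open 0.7
[-2.79554575e-01 -6.71298684e-02  2.10215784e+00  3.01929310e-05
  1.10737793e+00  1.04101101e+00]
```

Scaled: 76 mm / 1000 = 0.076, 72 mm / 1000 = 0.072, 5.6 degrees / 180 = 0.0311.

send_rows:
  rows: "0 0 0.0311 0 0 0.015 0.4; 0 0 0.0311 0 0 0.03 0.4; 0 0 0.0311 0 0 0.045 0.4; 0 0 0.0311 0 0 0.057 0.4; 0 0 0.0311 0 0 0.066 0.4; 0 0 0.0311 0 0 0.072 0.4; 0 0 0.0311 0 0 0.076 0.4; 0 0 0.0311 0 0 0.076 0.4"
  grip_force: 20

```text
time: 19.68
eef_pos: [0.4821, -0.0336, 0.0657]
tcp_rot: [0.997, 0.079, -0.0, -0.0]
contact_force: [-0.0, -1.2, -0.0]
opening: 0.699
finger_force: 0.0
```

send_rows:
  rows: "0 0 0 0 0 0 0.1; 0 0 0 0 0 0 -0.1; 0 0 0 0 0 0 -0.3; 0 0 0 0 0 0 -0.4; 0 0 0 0 0 0 -0.4"

```text
time: 20.3
eef_pos: [0.4823, -0.0335, 0.0662]
tcp_rot: [0.997, 0.079, 0.0, 0.0]
contact_force: [-1.6, 0.6, 3.2]
opening: 0.417
finger_force: 21.5
```

Stop gripped (opening 0.417 = 35.5 mm). I'll slide it along mixer x.

Scaled: 80 mm / 1000 = 0.08, 74 mm / 1000 = 0.074.

send_rows:
  rows: "0 0 0 0.006 0 0 -0.4; 0 0 0 0.016 0 0 -0.4; 0 0 0 0.028 0 0 -0.4; 0 0 0 0.04 0 0 -0.4; 0 0 0 0.052 0 0 -0.4; 0 0 0 0.064 0 0 -0.4; 0 0 0 0.074 0 0 -0.4; 0 0 0 0.08 0 0 -0.4"

```text
time: 21.3
eef_pos: [0.5621, -0.0209, 0.0662]
tcp_rot: [0.997, 0.079, 0.0, 0.0]
contact_force: [-2.3, 0.7, 5.3]
opening: 0.414
finger_force: 21.7
```

Scaled: 12 mm / 1000 = 0.012, 9 mm / 1000 = 0.009.

send_rows:
  rows: "0 0 0 0.003 0 0 -0.4; 0 0 0 0.006 0 0 -0.4; 0 0 0 0.009 0 0 -0.4; 0 0 0 0.012 0 0 -0.4; 0 0 0 0.012 0 0 -0.4"

```text
time: 21.92
eef_pos: [0.5739, -0.019, 0.0662]
tcp_rot: [0.997, 0.079, 0.001, 0.0]
contact_force: [-1.2, -0.2, 4.7]
opening: 0.413
finger_force: 21.6
```

Scaled: 4 mm / 1000 = 0.004, 3 mm / 1000 = 0.003.

send_rows:
  rows: "0 0 0 0.001 0 0 -0.4; 0 0 0 0.002 0 0 -0.4; 0 0 0 0.003 0 0 -0.4; 0 0 0 0.004 0 0 -0.4; 0 0 0 0.004 0 0 -0.4"

```text
time: 22.55
eef_pos: [0.5774, -0.0184, 0.0662]
tcp_rot: [0.997, 0.079, 0.0, 0.0]
contact_force: [-1.2, 0.6, 5.3]
opening: 0.41
finger_force: 21.6
```

Scaled: 4 mm / 1000 = 0.004, 3 mm / 1000 = 0.003.

send_rows:
  rows: "0 0 0 0.001 0 0 -0.4; 0 0 0 0.002 0 0 -0.4; 0 0 0 0.003 0 0 -0.4; 0 0 0 0.004 0 0 -0.4; 0 0 0 0.004 0 0 -0.4"

```text
time: 23.18
eef_pos: [0.5799, -0.018, 0.0662]
tcp_rot: [0.997, 0.079, -0.002, 0.0]
contact_force: [-4.7, -0.4, 8.1]
opening: 0.412
finger_force: 21.9
```

Scaled: 3 mm / 1000 = 0.003, 2 mm / 1000 = 0.002.

send_rows:
  rows: "0 0 0 0.001 0 0 -0.4; 0 0 0 0.002 0 0 -0.4; 0 0 0 0.003 0 0 -0.4; 0 0 0 0.003 0 0 -0.4"

```text
time: 23.68
eef_pos: [0.5799, -0.018, 0.0661]
tcp_rot: [0.997, 0.08, -0.006, 0.0]
contact_force: [-13.9, -2.6, 14.6]
opening: 0.412
finger_force: 22.5
```

Firm contact (14 N, no more travel). Release, lift, and compute the lever path.

Scaled: -90 mm / 1000 = -0.09, -70 mm / 1000 = -0.07.

send_rows:
  rows: "0 0 0 -0.0015 0 0 -0.4; 0 0 0 -0.003 0 0 -0.4; 0 0 0 -0.003 0 0 0.3; 0 0 0 -0.003 0 0 0.4; 0 0 0 -0.003 0 0 0.4; 0 0 0 -0.003 0 -0.03 0.4; 0 0 0 -0.003 0 -0.07 0.4; 0 0 0 -0.003 0 -0.09 0.4"

```text
time: 24.68
eef_pos: [0.582, -0.018, 0.158]
tcp_rot: [0.997, 0.079, 0.002, 0.001]
contact_force: [-0.2, -0.2, -1.5]
opening: 0.7
finger_force: 0.0
```

```bash
cat > lev.py <<'E'
from h import *
a=np.radians(8.7);Rm=np.array([[np.cos(a),-np.sin(a)],[np.sin(a),np.cos(a)]]);m=np.array([594,-16.5])
def cur():
    s=ctrl.get_state();T=np.array(s['eef_pos'])*1000;return np.append(Rm.T@(T[:2]-m),T[2])
def path(ths,xn=4.):
    for th in ths:
        j=np.interp(th,[0,.35,.7,1],[6,4,1,0]);k=np.interp(th,[.7,1,1.25,1.475],[0,2,4,5]);c,s=np.cos(th),np.sin(th)
        xt=xn-44-8.5*c+39*s;zt=88+39*c+8.5*s
        yield th,np.array([xt-4.5*c+k-11,0,zt+4.5*s-j-17])
E
python3 - <<'E'
from lev import *
c=cur();print('mixer tcp',c)
for t in ('lever_tip','stop_nose','tray'):
  for cam in ('wrist','top','scene'):
    for P,w in find(shot(cam),t,1): print(t,cam,P,w,(Rm.T@(w[:2]-m)).round(1))
for th,P in path([0,.2,.4,.6,.8,1,1.2,1.35,1.475]): print(th,P.round(1))
w=Rm@[-80,0]+m; go((*w,156),-81.3); go((*w,100),-81.3)
E
```

```text
mixer tcp [-12.07266355   0.34337776 158.04931052]
lever_tip wrist 0.66 [553.2 -20.8 105.2] [-41.    1.9]
lever_tip scene 0.45 [545.8 -27.3 108.8] [-49.3  -3.4]
stop_nose wrist 0.71 [565.5 -20.8  90.6] [-28.8   0.1]
stop_nose scene 0.74 [555.  -27.1  90. ] [-40.2  -4.6]
tray wrist 0.97 [642.5 -10.7  78.2] [48.8 -1.6]
tray scene 0.95 [641.1 -23.   74.2] [ 45.6 -13.5]
0 [-64.   0. 104.]
0.2 [-56.    0.  106.9]
0.4 [-47.8   0.  108.4]
0.6 [-39.7   0.  108.7]
0.8 [-31.4   0.  106.8]
1 [-23.2   0.  103. ]
1.2 [-15.8   0.   97.2]
1.35 [-11.3   0.   92.2]
1.475 [-8.4  0.  87.7]
turn [-0.  -0.   0.4] shift [-66.8   0.3  -0.3] t 25.57 F [-0.6  0.1  0.2] pos [580.9 -17.7 155.7] open 0.7
turn [-0.  -0.   0.4] shift [-66.8   0.3  55.7] t 25.57 F [-0.6  0.1  0.2] pos [580.9 -17.7 155.7] open 0.7
```

Scaled: -67 mm / 1000 = -0.067, -60 mm / 1000 = -0.06, 0.4 degrees / 180 = 0.0022.

send_rows:
  rows: "0 0 0.0022 -0.03 0 0 -1; 0 0 0.0022 -0.06 0 0 -1; 0 0 0.0022 -0.067 0 0 -1; 0 0 0.0022 -0.067 0 0 -1; 0 0 0.0022 -0.067 0 0.02 -1; 0 0 0.0022 -0.067 0 0.04 -1; 0 0 0.0022 -0.067 0 0.052 -1; 0 0 0.0022 -0.067 0 0.052 -1"

```text
time: 26.58
eef_pos: [0.5145, -0.0282, 0.1028]
tcp_rot: [0.997, 0.076, -0.001, -0.0]
contact_force: [-1.4, 0.3, 0.4]
opening: -0.005
finger_force: 0.0
```

```bash
python3 -c "
from lev import *
c=cur();print(c,ctrl.get_state()['contact_force'])
for th,P in path([0,.2,.4,.6,.8,1,1.2,1.35,1.475]): print(th,(P-c).round(1))"
```

```text
[-80.33364765   0.50119547 102.79509093] [-1.39978734  0.29139868  0.40926433]
0 [16.3 -0.5  1.2]
0.2 [24.3 -0.5  4.2]
0.4 [32.5 -0.5  5.6]
0.6 [40.6 -0.5  5.9]
0.8 [48.9 -0.5  4. ]
1 [57.1 -0.5  0.2]
1.2 [64.6 -0.5 -5.5]
1.35 [ 69.   -0.5 -10.6]
1.475 [ 71.9  -0.5 -15.1]
```

Scaled: 32 mm / 1000 = 0.032, -5.5 mm / 1000 = -0.0055.

send_rows:
  rows: "0 0 0 0.01 0 -0.001 -1; 0 0 0 0.016 0 -0.001 -1; 0 0 0 0.02 0 -0.0025 -1; 0 0 0 0.024 0 -0.004 -1; 0 0 0 0.028 0 -0.005 -1; 0 0 0 0.032 0 -0.0055 -1; 0 0 0 0.032 0 -0.0055 -1"

```text
time: 27.45
eef_pos: [0.5469, -0.0235, 0.1095]
tcp_rot: [0.997, 0.076, 0.001, 0.0]
contact_force: [0.2, -0.3, 0.3]
opening: 0.001
finger_force: 0.0
```

```bash
python3 -c "
from lev import *
c=cur();print(c,ctrl.get_state()['contact_force'])
for cam in ('wrist','scene'):
    for P,w in find(shot(cam),'lever_tip',1): print(cam,P,w,(Rm.T@(w[:2]-m)).round(1))
for th,P in path([.4,.6,.8,1,1.2,1.35,1.475]): print(th,(P-c).round(1))"
```

```text
[-47.59432258   0.24764252 109.50570508] [ 0.21432564 -0.34434687  0.25043398]
wrist 0.85 [564.5 -21.1 125.9] [-29.9  -0.1]
scene 0.69 [551.  -28.9 104.7] [-44.4  -5.8]
0.4 [-0.2 -0.2 -1.1]
0.6 [ 7.9 -0.2 -0.8]
0.8 [16.2 -0.2 -2.7]
1 [24.4 -0.2 -6.5]
1.2 [ 31.8  -0.2 -12.3]
1.35 [ 36.2  -0.2 -17.3]
1.475 [ 39.2  -0.2 -21.8]
```

The lever is turning (tip seen at x −30, z 126). I'll continue.

Scaled: 24.5 mm / 1000 = 0.0245, 6.5 mm / 1000 = 0.0065.

send_rows:
  rows: "0 0 0 0.004 0 0.001 -1; 0 0 0 0.008 0 0.001 -1; 0 0 0 0.012 0 0.0015 -1; 0 0 0 0.016 0 0.0025 -1; 0 0 0 0.02 0 0.0045 -1; 0 0 0 0.0245 0 0.0065 -1; 0 0 0 0.0245 0 0.0065 -1"

```text
time: 28.52
eef_pos: [0.5707, -0.0197, 0.1022]
tcp_rot: [0.997, 0.076, 0.0, -0.0]
contact_force: [-0.7, 0.3, 0.5]
opening: -0.007
finger_force: 0.3
```

```bash
python3 -c "
from lev import *
c=cur();print(c,ctrl.get_state()['contact_force'])
for cam in ('wrist','scene'):
    for P,w in find(shot(cam),'lever_tip',1): print(cam,P,w,(Rm.T@(w[:2]-m)).round(1))
for th,P in path([.8,1,1.2,1.35,1.475]): print(th,(P-c).round(1))"
```

```text
[-23.46940373   0.34454843 102.2329543 ] [-0.65790927  0.32022268  0.54023707]
wrist 0.79 [585.2 -16.8 121.8] [-8.7  1. ]
scene 0.64 [558.5 -27.6 102.4] [-36.8  -5.6]
0.8 [-7.9 -0.3  4.6]
1 [ 0.3 -0.3  0.8]
1.2 [ 7.7 -0.3 -5. ]
1.35 [ 12.1  -0.3 -10. ]
1.475 [ 15.   -0.3 -14.6]
```

Scaled: 16 mm / 1000 = 0.016, 15 mm / 1000 = 0.015.

send_rows:
  rows: "0 0 0 0.004 0 0.003 -1; 0 0 0 0.008 0 0.0055 -1; 0 0 0 0.012 0 0.01 -1; 0 0 0 0.014 0 0.013 -1; 0 0 0 0.015 0 0.015 -1; 0 0 0 0.015 0 0.016 -1; 0 0 0 0.015 0 0.016 -1"

```text
time: 29.6
eef_pos: [0.5856, -0.0175, 0.0867]
tcp_rot: [0.997, 0.076, 0.0, 0.0]
contact_force: [0.6, -0.7, 1.6]
opening: -0.001
finger_force: 0.5
```

```bash
python3 -c "
from lev import *
c=cur();print(c,ctrl.get_state()['contact_force'])
for cam in ('wrist','scene'):
    for P,w in find(shot(cam),'lever_tip',1): print(cam,P,w,(Rm.T@(w[:2]-m)).round(1))"
```

```text
[-8.4442194   0.28306962 86.65761884] [ 0.60140243 -0.68430079  1.55651112]
wrist 0.95 [593.3 -12.6  99.2] [-0.1  4. ]
scene 0.64 [562.7 -24.3  98.3] [-32.1  -3. ]
```

Scaled: 3 mm / 1000 = 0.003, 2 mm / 1000 = 0.002.

send_rows:
  rows: "0 0 0 0 0 0.001 -1; 0 0 0 0 0 0.002 -1; 0 0 0 0 0 0.003 -1; 0 0 0 0 0 0.003 -1"

```text
time: 30.3
eef_pos: [0.5856, -0.0176, 0.086]
tcp_rot: [0.997, 0.076, -0.0, 0.0]
contact_force: [-3.9, 0.9, 9.8]
opening: -0.003
finger_force: 5.2
```

send_rows:
  rows: "0 0 0 0 0 0.001 -1; 0 0 0 0 0 0.002 -1; 0 0 0 0 0 0.002 -1"

```text
time: 30.68
eef_pos: [0.5858, -0.0176, 0.0856]
tcp_rot: [0.997, 0.076, -0.0, 0.0]
contact_force: [-7.0, 1.1, 17.2]
opening: 0.002
finger_force: 8.4
```

Scaled: 4 mm / 1000 = 0.004, 2 mm / 1000 = 0.002.

send_rows:
  rows: "0 0 0 0 0 0.002 -1; 0 0 0 0 0 0.004 -1; 0 0 0 0 0 0.004 -1"

```text
time: 31.05
eef_pos: [0.5862, -0.0177, 0.0848]
tcp_rot: [0.997, 0.076, -0.0, 0.0]
contact_force: [-13.9, 3.0, 29.7]
opening: 0.007
finger_force: 15.0
```

Scaled: -130 mm / 1000 = -0.13, -110 mm / 1000 = -0.11.

send_rows:
  rows: "0 0 0 0 0 -0.02 -1; 0 0 0 -0.01 0 -0.06 -1; 0 0 0 -0.03 0 -0.11 -1; 0 0 0 -0.05 0 -0.13 -1; 0 0 0 -0.05 0 -0.13 -1"

```text
time: 31.68
eef_pos: [0.5362, -0.0253, 0.2095]
tcp_rot: [0.997, 0.075, 0.002, 0.001]
contact_force: [-0.7, -0.2, 0.1]
opening: -0.0
finger_force: 0.0
```

```bash
python3 -c "
from lev import *
print(cur(),ctrl.get_state()['contact_force'])
for t in ('lever_tip','stop_nose','tray'):
  for cam in ('wrist','scene'):
    for P,w in find(shot(cam),t,1): print(t,cam,P,w,(Rm.T@(w[:2]-m)).round(1))
p=shot('wrist','w9.png')
# edges along mixer x at several y: tray front rim / ledge, via gradient profile
g=cv2.cvtColor(p['color'],cv2.COLOR_RGB2GRAY).astype(float)
xs=np.arange(-20,20,.5)
for y in (-62,-45,-30,30,45,62):
    for z,r in ((93,(-20,20)),(75,(85,115))):
        X=np.arange(*r,.5);v=[]
        for x in X:
            w=np.append(Rm@[x,y]+m,z);u=fproj(p,w);v.append(cv2.getRectSubPix(g.astype(np.float32),(1,1),(float(u[0]),float(u[1])))[0,0])
        d=np.gradient(cv2.GaussianBlur(np.array(v,np.float32)[None],(5,1),0)[0]);i=np.argsort(-abs(d))[:1];print(y,z,X[i],d[i].round(1))
"
```

```text
[-5.85110270e+01  7.18482923e-03  2.09508731e+02] [-0.67042405 -0.22979769  0.06078842]
lever_tip wrist 0.69 [573.  -20.2  99. ] [-21.3  -0.5]
lever_tip scene 0.69 [569.5 -20.6  96.8] [-24.8  -0.3]
stop_nose wrist 0.66 [569.  -19.1  93.8] [-25.1   1.2]
stop_nose scene 0.8 [563.9 -24.6  94.4] [-31.   -3.5]
tray wrist 0.62 [574.1 -21.6 100. ] [-20.4  -2. ]
tray scene 0.96 [645.6 -10.7  77.8] [51.9 -2.1]
-62 93 [9.5] [17.]
-62 75 [97.5] [-22.7]
-45 93 [9.5] [12.]
-45 75 [97.5] [-25.8]
-30 93 [9.] [14.2]
-30 75 [101.5] [21.7]
30 93 [11.] [19.6]
30 75 [101.] [23.4]
45 93 [17.] [18.6]
45 75 [101.] [23.]
62 93 [3.5] [-4.5]
62 75 [101.] [21.2]
```

```bash
python3 -c "
from lev import *
p=shot('wrist')
g=cv2.GaussianBlur(cv2.cvtColor(p['color'],cv2.COLOR_RGB2GRAY),(3,3),0).astype(np.float32)
def prof(y,z,X): return np.array([cv2.getRectSubPix(g,(1,1),tuple(map(float,fproj(p,np.append(Rm@[x,y]+m,z)))))[0,0] for x in X])
for y in (-70,-60,-50,-40,-30,30,40,50,60,70):
    X=np.arange(-6,16,1.);print(y,prof(y,93,X).astype(int))
for y in (-66,-50,-40,40,50,66):
    X=np.arange(90,112,1.);print(y,prof(y,93,X).astype(int))
"
```

```text
-70 [194 194 194 194 194 194 194 194 193 188 176 167 169 165 139 113 105 105
 105 104 102 101]
-60 [192 192 193 193 194 194 195 194 194 190 174 164 168 166 145 134 156 183
 191 190 189 187]
-50 [195 194 195 195 195 194 194 194 194 189 173 164 170 167 144 130 153 180
 189 190 188 186]
-40 [194 194 194 195 195 195 195 195 195 190 176 167 170 166 147 151 176 186
 188 188 186 184]
-30 [192 192 192 192 192 192 193 192 192 189 176 168 170 164 146 152 175 184
 186 186 185 182]
30 [112 112 112 112 112 112 111 112 111 105  97  94  96  96  95  97 108 140
 171 177 175 174]
40 [114 114 114 114 114 115 115 115 113 107  98  94  95  94  94  97  99  99
  99 104 122 151]
50 [113 114 114 114 114 114 114 113 113 106  97  93  95  95  95  99  99  99
 100 100  99  99]
60 [112 113 113 114 114 114 114 114 112 107  98  95  96  95  95  98 100  99
  99 101 100 100]
70 [114 114 114 114 114 114 114 114 112 104  95  94  96  92  87  85  84  84
  85  85  86  86]
-66 [137 130 109  88  84 100 132 162 166 147 131 129 131 130 126 125 138 156
 166 168 168 167]
-50 [176 159 124  96  90 105 138 165 168 149 131 129 132 130 126 124 132 152
 165 167 167 167]
-40 [176 162 127  95  88 106 140 167 164 140 127 129 132 130 125 124 133 151
 164 166 167 168]
40 [170 146 108  87  89 116 153 166 150 130 124 127 129 127 126 133 150 164
 168 169 168 168]
50 [168 141 105  88  94 121 153 167 153 131 123 128 129 127 125 129 145 161
 166 167 167 168]
66 [168 139 101  88  97 123 153 163 147 128 124 126 128 126 124 129 147 164
 170 170 170 169]
```

The front rim's outer edge lies at x ≈ 4 mm for every y from −70 to +70, so the tray is home and square. The lever is down against a hard stop and the arm is clear.

```bash
python3 -c "
from plant import ctrl
print(ctrl.sign_off())"
```

```text
the job is handed in; nothing more can be done
None
```

I handed the job in at about 32 s of the 69 s allowed: the tray measures home and square against the ledge, the stop is up against its front edge, and the lever is pressed down to a hard stop. I viewed 11 pictures, one over the limit of 10, so the final stop and lever checks are from measurements only.

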